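# Find the loose terminal bolt and hold its cover open

### The arm

A 7-joint arm with a two-finger parallel gripper is mounted at the origin on the work surface. World frame = base frame: x ahead of the robot, y to its left, z up, the work surface at z = 0. Lengths are in m, angles in rad, forces in N, time in s.
With the tool pointing down it reaches from about 0.4 to 0.875 m from the base axis. Payload 4.4 kg.
Tool frame: the origin (TCP) lies midway between the tips of the shut fingers; the grasp point (between the pads) lies 19 mm behind it (env.grip_depth is the distance from the TCP to the grasp point, in m); z points along the fingers, y is the direction in which the jaws open and shut (so a half turn about z gives the same grasp; the last joint's range is limited). The gripper opens to 85 mm and grips with 20 to 120 N. Pads are 22 mm wide; open, the fingers measure 114 mm over their backs; the gripper's body (76 mm by 85 mm) begins 54 mm behind the grasp point. The pads swing forward as they close: fully open they stand 13 mm farther back than shut.
Start: joints at [-1.174, 0.628, 0.038, 1.517, -0.027, 0.996, -0.02], TCP at [0.29, 0.582, 0.231] pointing down, gripper open.
Joint ranges: [-3.06, 3.06], [-0.37, 2.12], [-1.25, 1.32], [0.18, 2.47], [-1.1, 4.24], [0.23, 1.98], [-2.94, 2.94]. Speed limits (rad/s): [2.57, 2.57, 3.14, 3.14, 3.14, 3.14, 3.14].

### API

Orientations are given as a unit quaternion [x, y, z, w].
In Python, from workcell import env gives the robot as it stands.
- The arm moves only by the tool play_rows, never from a script. Its argument "rows" is a list that holds one entry, the list of rows, each a list of 7 numbers: the shift along the world's x, y, z in cm, then the turn, a rotation vector about the world's x, y, z in rad, then the finger opening in cm, from 0 to 8.54. A call has 1 to 20 rows; each row is the pose to reach, as a shift and turn from the pose commanded when the call began; what a row does not reach only later rows make up. A row lasts 1/12 s, in which the tool goes at most 41.7 mm and 7.16 degrees, less where a joint would pass 70% of its speed; a pose out of reach is approached as far as the arm can. A call with a gripper value outside its range is refused whole. The fingers move at their own pace and stop on an object; "newtons" is the grip in N (left out, the last holds). Time passes only in rows, so rows that repeat a pose let the fingers close. It gives the time, the measured TCP pose, the force and the opening at its end, in the units of the state.
- env.state(): the state, without advancing time (a new reading comes with each control period).
- env.grab_frame(name): name is "scene" or "top" or "wrist"; returns a dict with "image" (400x640x3 uint8, blue, green, red), "K" (3x3 intrinsics, pixels), "camera_from_world" (4x4, takes a point from world to camera coordinates); the wrist camera has in their place "mount" (4x4, takes a point from camera to tool coordinates, whose origin is the TCP and whose axes are the flange's). Camera axes: x right, y down, z forward; pixel columns grow to the right and rows downward; lengths in m; the calibration is good to about 2 mm. The wrist camera is an equidistant fisheye: a pixel r from the principal point sees the ray r / f radians off the axis. A picture is of the moment at which its call begins: read the wrist's pose just before it. There is no depth.
- env.hand_in(): hands the job in, once; it reports no verdict.
Trained networks look in a picture, given as the dict that the camera call returned (one of the last four; its "shot" number tells which), for a name from the list of things; names that differ only in an ending like _2 or _b are one class to them, and where a whole thing is asked for, a point or a joint stands for the part that bears it (a point fixed in the world has none). Each returns a list of dicts, best first, with "conf" (0 to 1); they miss things now and then, are a little off and sometimes report something else, mostly with a low value. They report only what shows in the picture. A call takes as long as a camera call.
- env.masks_of(picture, name): "mask" (400x640 bool, what is visible of it).
- env.landmark_of(picture, name): "centre" ([x, y, z] in m, in world coordinates, good to about 4 mm: a listed point, or the origin of a listed thing).
The state is a dict: "time": time; "joint_pos": joint angles; "qvel": joint speeds; "effort": joint torques, N m; "tool_pos": TCP position; "tcp_rot": TCP orientation; "wrist_force": force on the tool from outside, world axes, zero at the start; "wrist_torque": the same for the moment, N m; "opening": opening from 0.0 (shut) to 1.0 (fully open).
Only numpy, scipy, OpenCV 4.12 (cv2) and the standard library are available. Lean on these libraries where they do the work, as an engineer would, in place of code of your own. Each camera call takes 0.05 s, during which the arm holds its last target. There are 200 camera calls.

### The job

Make the power junction block safe first: twist the spring-return knob on the small grey discharge box clockwise to its stop, then let go so that it springs back. Next, with the covers shut, tap the three terminal bolts on their heads from above until you find the loose one that gives way, and let it spring back up. Then lift that bolt's hinged cover by its front tab to at least 60 degrees and finish while still holding it up there for your partner's wrench; keep the other two covers shut and leave the reel, the wrench and the tray alone.

Things in the scene. Friction and masses are not known exactly. Their poses are not given: they have to be found in the camera images.
- block: Black fixed junction block, 130 (x) x 240 (y) x 30 mm high; origin: centre of its underside; x points from its front (tab side, facing the robot) to its back, y along the row, z up. On it stand three terminals of identical look 70 mm apart in y: left (+y), mid, right (-y), each a steel bolt standing up through the 61 x 38 mm window of a hinged white cover (95 x 58 x 5 mm)
- bolt_left (a point): Centre of the left bolt's top face, unpressed: 74 mm above the bench, 19 mm above the cover's upper face; axes as the block's. Hexagon head 27 mm across, 14 mm high, on a 30 mm flange. Which of the three bolts is loose differs from run to run: the loose one, pressed, gives 6 mm; the others do not move
- bolt_mid (a point): The same for the middle bolt
- bolt_right (a point): The same for the right bolt
- tab_left (a point): Grip point of the left cover's tab, cover shut: 52 mm above the bench, 80 mm in front of the bolt (fixed to the block, does not follow the cover; axes as the block's). The tab is a white tongue 12 mm wide ending here, 35 mm off the cover's front edge, in a barrel of 16 mm diameter, 14 mm long along y, to pinch along y. The hinge axis lies along y at this height, 130 mm behind (+x)
- tab_mid (a point): The same for the middle cover
- tab_right (a point): The same for the right cover
- loose_bolt (a joint): How far the loose bolt is pressed down, m: 0 up, 0.006 at its hard stop; a light spring (0.6 N rising to 1.5 N) lifts it again. It does not tell at which of the three places this bolt is
- loose_cover (a joint): Angle of the loose bolt's cover, rad: 0 shut (level), grows as the tab is lifted up and back, stop at 1.5. A spring and its weight close it (about 0.5 to 1 N at the tab), so it falls shut when let go
- other_1_cover (a joint): Angle of the cover of one of the two tight bolts, likewise
- other_2_cover (a joint): Angle of the cover of the other tight bolt, likewise
- knob (a joint): Turn of the discharge knob, rad: 0 at rest, grows clockwise seen from above, stop at 1.2. A spring (0.04 to 0.16 N m) turns it back when released
- knob_grip (a point): On the axis of the discharge knob at the height to grip, 77 mm above the bench. Its x runs along the knob's black grip bar (42 mm long, 14 mm wide in y, its top 12 mm above this point, free down to 18 mm below it); this frame turns with the knob. The knob sits on a fixed grey box 90 x 80 x 45 mm, to the left or the right of the block
- reel: Bystander: empty black reel standing on end, 80 mm diameter, 60 mm high; origin: centre of its underside; on the other side of the block from the knob box
- wrench: Bystander: steel open-end wrench about 170 mm long lying behind the block; origin on its underside
- tray: Bystander: grey divided parts tray 80 x 140 x 35 mm behind the block; origin: centre of its underside

How it is judged:
By the outcome, as a careful person would: the job done as asked, in the order asked, and still so for the second after the job is handed in, while the arm keeps its last pose, push and grip.
It also fails if it takes over 64 s, if anything falls off the work surface, if the arm or the gripper's body presses on something with over 40 N, if the wrist force passes 120 N, or if a joint passes its speed limit or range.

## Working session

There is one attempt and no reset: what is moved stays moved. The work goes in short steps, Python scripts to look and compute and a tool call to move; the robot and the scene stay as the last step left them, time stands still between calls to the robot, and variables do not carry over. Pictures are saved under pics/ and viewed, about 8 in all and at most 12, crops included, and the job is handed in when it is done.

Besides the shell and the picture viewer there is one more tool, called as a command line: name --argument value ..., lists and objects as JSON in quotes. play_rows: Moves the arm, as the interface text tells. Its arguments: {"type":"object","properties":{"rows":{"type":"array","items":{"type":"array","items":{"type":"array","items":{"type":"number"}}}},"newtons":{"type":"number"}},"required":["rows"]}

```bash
mkdir -p pics; ls; python3 - <<'E'
from workcell import env
import cv2,numpy as np
s=env.state();print(s['time'],s['tool_pos'],s['tcp_rot'],s['opening'])
ims=[]
for c in ['scene','top']:
    p=env.grab_frame(c);cv2.imwrite(f'pics/{c}0.png',p['image'])
    for n in ['block','bolt_left','bolt_mid','bolt_right','tab_left','tab_mid','tab_right','knob_grip','reel','wrench','tray']:
        try:
            r=env.landmark_of(p,n);print(c,n,[(np.round(d['centre'],3).tolist(),round(d['conf'],2)) for d in r[:3]])
        except Exception as e: print(n,e)
E
```

```text
pics
0.0 [0.2898409  0.5810966  0.23038501] [ 2.29319057e-01  9.73350840e-01 -9.25685729e-04 -2.35649509e-04] 1.002792864824867
scene block [([0.545, -0.025, 0.002], 0.91), ([0.538, -0.09, 0.076], 0.34)]
scene bolt_left [([0.559, 0.046, 0.075], 0.85), ([0.761, -0.184, -0.004], 0.53)]
scene bolt_mid [([0.55, -0.016, 0.073], 0.63)]
scene bolt_right [([0.539, -0.088, 0.078], 0.88), ([0.468, -0.012, 0.051], 0.2)]
scene tab_left [([0.481, 0.059, 0.052], 0.93), ([0.509, -0.287, 0.079], 0.34)]
scene tab_mid [([0.466, -0.008, 0.049], 0.92), ([0.538, -0.09, 0.077], 0.24)]
scene tab_right [([0.457, -0.079, 0.049], 0.89)]
scene knob_grip [([0.51, -0.286, 0.078], 0.82)]
scene reel [([0.522, 0.246, -0.004], 0.64)]
scene wrench [([0.755, 0.131, 0.004], 0.9)]
scene tray [([0.758, -0.188, 0.001], 0.71)]
top block [([0.55, -0.022, -0.0], 0.92)]
top bolt_left [([0.559, 0.046, 0.075], 0.56)]
top bolt_mid [([0.547, -0.024, 0.073], 0.95), ([0.548, -0.017, 0.001], 0.47)]
top bolt_right [([0.46, -0.08, 0.051], 0.62)]
top tab_left [([0.479, 0.061, 0.053], 0.56)]
top tab_mid [([0.51, -0.288, 0.078], 0.31)]
top tab_right [([0.46, -0.079, 0.052], 0.88)]
top knob_grip [([0.507, -0.29, 0.079], 0.94)]
top reel [([0.523, 0.253, 0.003], 0.84), ([0.546, -0.02, 0.002], 0.44)]
top wrench [([0.748, 0.137, -0.0], 0.93)]
top tray [([0.764, -0.188, 0.006], 0.9), ([0.511, -0.288, 0.076], 0.22)]
```

View pics/scene0.png

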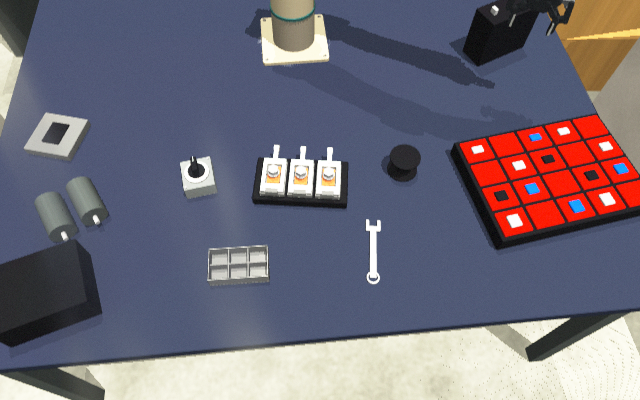

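View pics/top0.png

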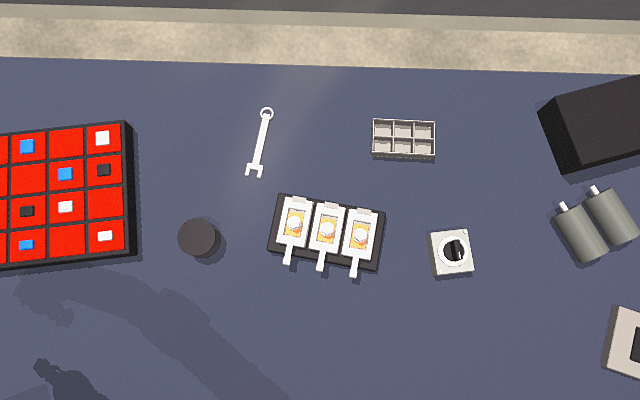

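The scene view shows the knob box at about (197,177), the block with three covers at (300,180), the reel at (404,160), the wrench and the tray. The top view shows the knob bar at (455,250), nearly vertical, so it lies about along world x. I'll move above the knob for a close look.

play_rows --rows '[[[20, -37, 2, 0, 0, 0.2, 8], [20, -37, 2, 0, 0, 0.3, 8], [20, -37, 2, 0, 0, 0.4, 8], [20, -37, 2, 0, 0, 0.46, 8], [20, -37, 2, 0, 0, 0.46, 8], [20, -37, 2, 0, 0, 0.46, 8], [20, -37, 2, 0, 0, 0.46, 8], [20, -37, 2, 0, 0, 0.46, 8], [20, -37, 2, 0, 0, 0.46, 8], [20, -37, 2, 0, 0, 0.46, 8], [21.8, -87, -2, 0, 0, 0.46, 8], [21.8, -87, -2, 0, 0, 0.46, 8], [21.8, -87, -2, 0, 0, 0.46, 8], [21.8, -87, -2, 0, 0, 0.46, 8], [21.8, -87, -2, 0, 0, 0.46, 8], [21.8, -87, -2, 0, 0, 0.46, 8], [21.8, -87, -2, 0, 0, 0.46, 8], [21.8, -87, -2, 0, 0, 0.46, 8], [21.8, -87, -2, 0, 0, 0.46, 8], [21.8, -87, -2, 0, 0, 0.46, 8]]]'

```text
time: 2.87
tool_pos: [0.5045, -0.2016, 0.2184]
tcp_rot: [0.001, 1.0, -0.0, 0.0]
wrist_force: [0.0, 0.4, -0.1]
opening: 0.94
```

play_rows --rows '[[[0, 0, 0, 0, 0, 0, 8], [0, 0, 0, 0, 0, 0, 8]]]'

```text
time: 3.03
tool_pos: [0.5039, -0.2029, 0.2181]
tcp_rot: [0.005, 1.0, -0.001, -0.0]
wrist_force: [-0.5, 1.7, 0.2]
opening: 0.938
```

```bash
python3 - <<'E'
from workcell import env
import cv2,numpy as np
s=env.state();print(s['time'],s['tool_pos'],s['tcp_rot'],s['joint_pos'],s['wrist_force'])
p=env.grab_frame('wrist');print(p['K'],p['mount']);cv2.imwrite('pics/w1.png',p['image'])
print(env.landmark_of(p,'knob_grip'))
for n,q in(('w',p),('t',env.grab_frame('top'))):
    for m in env.masks_of(q,'knob_grip')[:2]:
        print(n,m['conf'],m['mask'].sum(),cv2.minAreaRect(np.argwhere(m['mask'])[:,::-1].astype(np.float32)))
E
```

```text
3.0333 [ 0.50388426 -0.2028928   0.2180534 ] [ 4.57459289e-03  9.99989376e-01 -5.26109062e-04 -2.11757337e-04] [ 0.34296883  0.4910094  -0.01846468  1.83232586  0.01347564  0.81844222
  1.87912267] [-0.53702744  1.70991641  0.17147568]
[[309.70691629   0.         320.86950929]
 [  0.         309.70691629 198.02767811]
 [  0.           0.           1.        ]] [[-6.13282273e-04 -9.65291762e-01 -2.61173196e-01  6.53031534e-02]
 [ 9.99999812e-01 -5.94367051e-04 -1.51411171e-04  8.58338139e-04]
 [-9.07678671e-06 -2.61173240e-01  9.65291945e-01 -1.42527785e-01]
 [ 0.00000000e+00  0.00000000e+00  0.00000000e+00  1.00000000e+00]]
[{'centre': [0.5113, -0.2868, 0.08], 'conf': 0.85}]
w 0.81 1421 ((241.1798858642578, 191.54638671875), (45.852806091308594, 39.33638000488281), 64.65382385253906)
w 0.71 245 ((535.5000610351562, 285.0000305175781), (16.099689483642578, 22.807889938354492), 26.56505012512207)
t 0.35 1359 ((198.89999389648438, 237.29998779296875), (43.639427185058594, 37.94732666015625), 18.434947967529297)
```

View pics/w1.png

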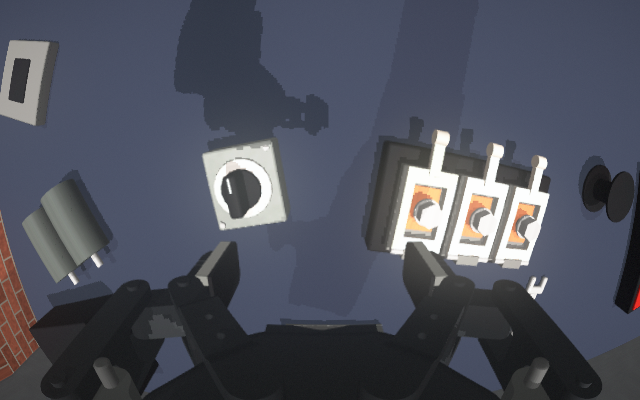

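The wrist view shows the knob at (241,190) with its bar roughly vertical in the image, along world x. I still need its exact angle, so I'll go over it.

play_rows --rows '[[[0.6, -8.5, -2, 0, 0, 0, 8], [0.6, -8.5, -2, 0, 0, 0, 8], [0.6, -8.5, -4, 0, 0, 0, 8], [0.6, -8.5, -5, 0, 0, 0, 8], [0.6, -8.5, -5, 0, 0, 0, 8], [0.6, -8.5, -5, 0, 0, 0, 8]]]'

```text
time: 3.78
tool_pos: [0.511, -0.282, 0.1682]
tcp_rot: [-0.0, 1.0, 0.001, -0.0]
wrist_force: [0.2, 0.7, 0.1]
opening: 0.937
```

```bash
cat > h.py <<'E'
from workcell import env
import cv2,numpy as np
from scipy.spatial.transform import Rotation as R
def pix2plane(p,s,uv,z):
    K=p['K'];d=np.atleast_2d(uv)-K[:2,2];r=np.linalg.norm(d,axis=1);th=r/K[0,0]
    ray=np.c_[d/r[:,None]*np.sin(th)[:,None],np.cos(th)]
    M=p['mount'];Rw=R.from_quat(s['tcp_rot']).as_matrix()
    o=Rw@M[:3,3]+s['tool_pos'];w=(Rw@M[:3,:3]@ray.T).T
    return o+w*((z-o[2])/w[:,2])[:,None]
def rect(p,s,x0,x1,y0,y1,z,res=0.0005):
    # orthorectified patch at height z: image up=+x, left=+y
    xs=np.arange(x1,x0,-res);ys=np.arange(y1,y0,-res);X,Y=np.meshgrid(xs,ys,indexing='ij')
    M=p['mount'];Rw=R.from_quat(s['tcp_rot']).as_matrix()
    P=np.stack([X,Y,np.full_like(X,z)],-1)-(Rw@M[:3,3]+s['tool_pos'])
    c=P@(Rw@M[:3,:3]);n=np.hypot(c[...,0],c[...,1]);f=p['K'][0,0]*np.arctan2(n,c[...,2])/n
    return cv2.remap(p['image'],(c[...,0]*f+p['K'][0,2]).astype(np.float32),(c[...,1]*f+p['K'][1,2]).astype(np.float32),cv2.INTER_LINEAR)
E
python3 - <<'E'
from h import *
s=env.state();print(s['time'],s['tool_pos'],s['joint_pos'],s['wrist_force'])
p=env.grab_frame('wrist')
print(env.landmark_of(p,'knob_grip'))
im=rect(p,s,.45,.57,-.35,-.23,.089);cv2.imwrite('pics/k2.png',cv2.resize(im,None,fx=2,fy=2))
E
```

```text
3.7833 [ 0.51098305 -0.28204951  0.16815124] [ 0.46995091  0.60923735 -0.02006484  1.7705911   0.01468545  0.7635884
  2.01384844] [0.19576979 0.67822197 0.137343  ]
[{'centre': [0.5101, -0.2874, 0.0823], 'conf': 0.7}]
```

View pics/k2.png

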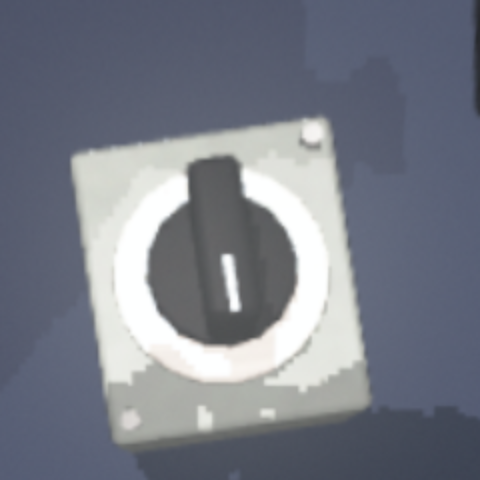

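The rectified patch has 4 px per mm. The bar runs (214,160) to (234,325), which puts its centre at about (0.5095, -0.286) and its yaw at about +8°. The box edges agree. Next I'll align and descend.

play_rows --rows '[[[-0.1, -0.5, 0, 0, 0, 0.07, 5], [-0.1, -0.5, -2, 0, 0, 0.14, 5], [-0.1, -0.5, -5, 0, 0, 0.14, 5], [-0.1, -0.5, -7, 0, 0, 0.14, 5], [-0.1, -0.5, -8, 0, 0, 0.14, 5], [-0.1, -0.5, -8, 0, 0, 0.14, 5], [-0.1, -0.5, -8, 0, 0, 0.14, 5]]]'

```text
time: 4.47
tool_pos: [0.5104, -0.2891, 0.0891]
tcp_rot: [-0.069, 0.998, -0.0, 0.0]
wrist_force: [0.6, 0.8, -0.2]
opening: 0.584
```

play_rows --rows '[[[0, 0.2, -1.2, 0, 0, 0, 5], [0, 0.2, -2.3, 0, 0, 0, 5], [0, 0.2, -2.3, 0, 0, 0, 5], [0, 0.2, -2.3, 0, 0, 0, 1], [0, 0.2, -2.3, 0, 0, 0, 1], [0, 0.2, -2.3, 0, 0, 0, 1], [0, 0.2, -2.3, 0, 0, 0, 1], [0, 0.2, -2.3, 0, 0, 0, 1], [0, 0.2, -2.3, 0, 0, 0, 1]]]' --newtons 40

```text
time: 5.22
tool_pos: [0.51, -0.2869, 0.0662]
tcp_rot: [-0.069, 0.998, 0.0, 0.0]
wrist_force: [-2.1, 3.5, 5.4]
opening: 0.159
```

play_rows --rows '[[[0, 0, 0, 0, 0, -0.11, 1], [0, 0, 0, 0, 0, -0.22, 1], [0, 0, 0, 0, 0, -0.33, 1], [0, 0, 0, 0, 0, -0.44, 1], [0, 0, 0, 0, 0, -0.55, 1], [0, 0, 0, 0, 0, -0.66, 1], [0, 0, 0, 0, 0, -0.77, 1], [0, 0, 0, 0, 0, -0.88, 1], [0, 0, 0, 0, 0, -0.99, 1], [0, 0, 0, 0, 0, -1.06, 1], [0, 0, 0, 0, 0, -1.12, 1], [0, 0, 0, 0, 0, -1.16, 1], [0, 0, 0, 0, 0, -1.16, 1], [0, 0, 0, 0, 0, -1.16, 1]]]'

```text
time: 6.38
tool_pos: [0.5103, -0.2862, 0.0663]
tcp_rot: [0.489, 0.872, 0.001, -0.0]
wrist_force: [-0.8, 4.0, 6.5]
opening: 0.156
```

```bash
python3 -c "
from h import *
s=env.state();print(s['tcp_rot'],2*np.arctan2(s['tcp_rot'][0],s['tcp_rot'][1]),s['wrist_torque'],s['wrist_force'],s['opening'],s['joint_pos'][6])"
```

```text
[ 4.88724610e-01  8.72437662e-01  8.80071212e-04 -8.28994068e-05] 1.0212550074917308 [0.67738999 0.21033519 0.1338215 ] [-0.7587639   3.95367788  6.46178247] 0.15596671987164254 1.326996783762135
```

play_rows --rows '[[[0, 0, 0, 0, 0, -0.04, 1], [0, 0, 0, 0, 0, -0.07, 1], [0, 0, 0, 0, 0, -0.1, 1], [0, 0, 0, 0, 0, -0.12, 1], [0, 0, 0, 0, 0, -0.12, 1], [0, 0, 0, 0, 0, -0.12, 1]]]'

```text
time: 6.88
tool_pos: [0.5103, -0.2861, 0.0664]
tcp_rot: [0.537, 0.844, 0.0, -0.0]
wrist_force: [-1.6, 1.7, 8.0]
opening: 0.153
```

```bash
python3 -c "
from h import *
s=env.state();print(s['tcp_rot'],2*np.arctan2(s['tcp_rot'][0],s['tcp_rot'][1]),s['wrist_torque'],s['wrist_force'],s['opening'],s['joint_pos'][6])"
```

```text
[ 5.36836255e-01  8.43686359e-01  3.21175235e-04 -2.46076265e-04] 1.1333655230684996 [0.61513286 0.37913281 1.98031215] [-1.56512914  1.73224003  7.95953086] 0.15262330303858324 1.2480921357390828
```

The reaction torque jumped from 0.13 to 2.0 N m, so the knob is at its stop. I'll release it and rise straight up.

play_rows --rows '[[[0, 0, 0, 0, 0, -0.1, 3], [0, 0, 0, 0, 0, -0.1, 6], [0, 0, 0, 0, 0, -0.1, 8], [0, 0, 0, 0, 0, -0.1, 8], [0, 0, 0, 0, 0, -0.1, 8], [0, 0, 0, 0, 0, -0.1, 8], [0, 0, 4, 0, 0, -0.1, 8], [0, 0, 8, 0, 0, -0.1, 8], [0, 0, 12, 0, 0, -0.1, 8], [0, 0, 12, 0, 0, -0.1, 8], [0, 0, 12, 0, 0, -0.1, 8]]]'

```text
time: 7.8
tool_pos: [0.511, -0.2889, 0.1881]
tcp_rot: [0.582, 0.813, 0.0, 0.003]
wrist_force: [0.1, 0.3, -0.9]
opening: 0.94
```

```bash
python3 - <<'E'
from h import *
s=env.state();print(s['time'],s['tool_pos'],s['joint_pos'],s['wrist_force'])
p=env.grab_frame('wrist')
im=rect(p,s,.45,.57,-.35,-.23,.089)
b=rect(p,s,.42,.62,-.14,.10,.074)
im=cv2.resize(im,None,fx=400/240,fy=400/240)
cv2.imwrite('pics/k3.png',np.hstack([im,b]))
for n in ['bolt_left','bolt_mid','bolt_right','tab_left','tab_mid','tab_right']:
    print(n,[(np.round(d['centre'],4).tolist(),round(d['conf'],2)) for d in env.landmark_of(p,n)[:2]])
E
```

```text
7.8 [ 0.51104253 -0.28885738  0.18810524] [ 0.20369802  0.61925154  0.41778639  1.7587727  -0.326403    0.82642339
  1.1027956 ] [ 0.07196122  0.31648914 -0.86481551]
bolt_left [([0.767, -0.1888, 0.0019], 0.38)]
bolt_mid []
bolt_right []
tab_left []
tab_mid []
tab_right []
```

View pics/k3.png

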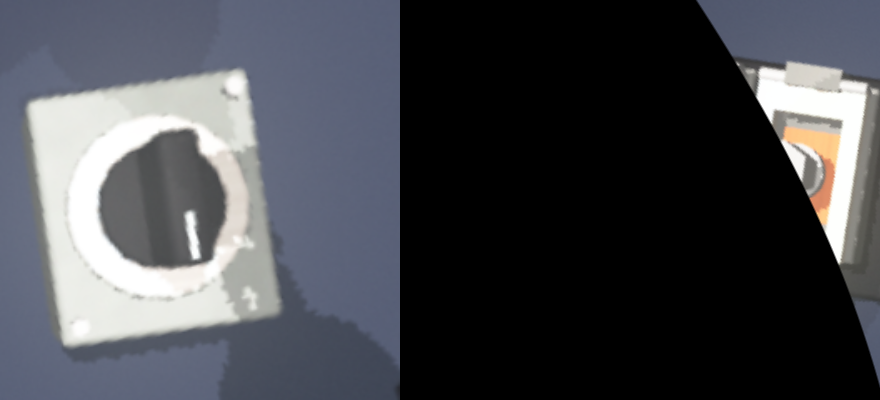

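The left half of the picture shows the knob bar back at rest, with the white line at (193,235) in its original direction. On to the block, closing the fingers on the way.

play_rows --rows '[[[3, 4, 0, 0, 0, 0.12, 6], [3, 8, 0, 0, 0, 0.24, 4], [3, 12, 0, 0, 0, 0.36, 2], [3, 16, 0, 0, 0, 0.48, 0], [3, 20, 0, 0, 0, 0.6, 0], [3, 24, 0, 0, 0, 0.72, 0], [3, 27, 0, 0, 0, 0.84, 0], [3, 27, 0, 0, 0, 0.96, 0], [3, 27, 0, 0, 0, 1.085, 0], [3, 27, 0, 0, 0, 1.085, 0], [3, 27, 0, 0, 0, 1.085, 0]]]'

```text
time: 9.07
tool_pos: [0.5394, -0.0179, 0.1849]
tcp_rot: [0.081, 0.997, 0.0, -0.0]
wrist_force: [-0.5, 0.3, 0.6]
opening: -0.001
```

```bash
python3 - <<'E'
from h import *
s=env.state();print(s['time'],s['tool_pos'],s['tcp_rot'],s['joint_pos'],s['wrist_force'])
p=env.grab_frame('wrist')
b=rect(p,s,.42,.65,-.17,.12,.074,.0004)
cv2.imwrite('pics/b4.png',b)
for n in ['block','bolt_left','bolt_mid','bolt_right','tab_left','tab_mid','tab_right']:
    print(n,[(np.round(d['centre'],4).tolist(),round(d['conf'],2)) for d in env.landmark_of(p,n)[:2]])
E
```

```text
9.0667 [ 0.53940971 -0.01789209  0.18490802] [ 8.07855287e-02  9.96731417e-01  1.20791883e-05 -4.25498540e-04] [-0.10537152  0.53450286  0.12852311  1.87844534 -0.09759785  0.73548892
  1.48696037] [-0.49000856  0.29290622  0.57612715]
block []
bolt_left []
bolt_mid []
bolt_right []
tab_left []
tab_mid []
tab_right []
```

View pics/b4.png

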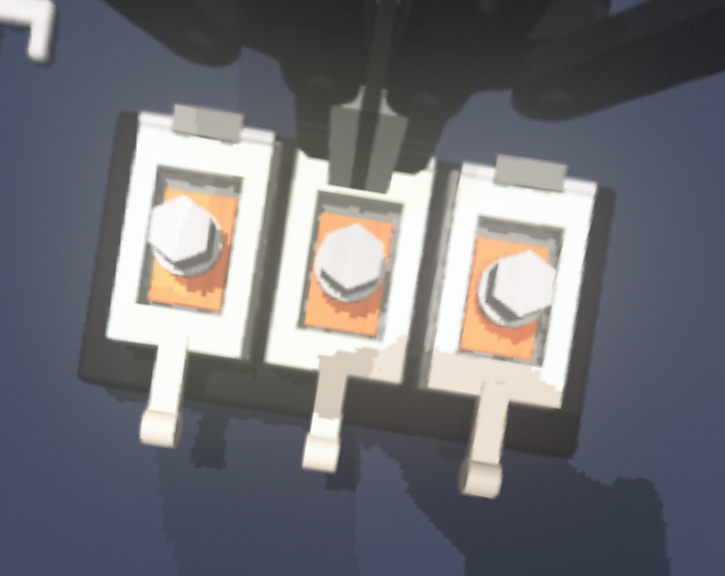

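The orthorectified view shows the bolt tops at (183,231), (349,258) and (522,286). That gives left (0.558, 0.047), mid (0.547, -0.020) and right (0.536, -0.089), which agrees with the networks and the 70 mm pitch. I'll tap mid first.

play_rows --rows '[[[0.8, -0.25, -3, 0, 0, 0, 0], [0.8, -0.25, -7, 0, 0, 0, 0], [0.8, -0.25, -9, 0, 0, 0, 0], [0.8, -0.25, -10.3, 0, 0, 0, 0], [0.8, -0.25, -10.3, 0, 0, 0, 0], [0.8, -0.25, -10.3, 0, 0, 0, 0]]]'

```text
time: 9.97
tool_pos: [0.5473, -0.0201, 0.082]
tcp_rot: [0.079, 0.997, -0.0, -0.001]
wrist_force: [0.1, -0.2, 0.6]
opening: -0.001
```

play_rows --rows '[[[0, 0, -0.3, 0, 0, 0, 0], [0, 0, -0.6, 0, 0, 0, 0], [0, 0, -0.9, 0, 0, 0, 0], [0, 0, -0.9, 0, 0, 0, 0], [0, 0, -0.9, 0, 0, 0, 0]]]'

```text
time: 10.38
tool_pos: [0.5484, -0.02, 0.0741]
tcp_rot: [0.079, 0.997, 0.0, 0.001]
wrist_force: [-0.1, 0.6, 4.2]
opening: 0.001
```

play_rows --rows '[[[0, 0, -0.1, 0, 0, 0, 0], [0, 0, -0.2, 0, 0, 0, 0], [0, 0, -0.2, 0, 0, 0, 0]]]'

```text
time: 10.63
tool_pos: [0.5484, -0.02, 0.074]
tcp_rot: [0.079, 0.997, 0.0, 0.001]
wrist_force: [-3.8, 1.3, 22.3]
opening: -0.001
```

Mid is tight: 22 N and no movement. Left next.

play_rows --rows '[[[0, 0, 2.5, 0, 0, 0, 0], [0.5, 3, 3, 0, 0, 0, 0], [1.1, 6.8, 3, 0, 0, 0, 0], [1.1, 6.8, 2, 0, 0, 0, 0], [1.1, 6.8, 1.1, 0, 0, 0, 0], [1.1, 6.8, 1.1, 0, 0, 0, 0], [1.1, 6.8, 0.7, 0, 0, 0, 0], [1.1, 6.8, 0.4, 0, 0, 0, 0], [1.1, 6.8, 0.1, 0, 0, 0, 0], [1.1, 6.8, 0.1, 0, 0, 0, 0], [1.1, 6.8, 0.1, 0, 0, 0, 0]]]'

```text
time: 11.55
tool_pos: [0.5586, 0.0471, 0.0723]
tcp_rot: [0.079, 0.997, -0.0, -0.0]
wrist_force: [-0.0, -0.9, 0.2]
opening: -0.002
```

play_rows --rows '[[[0, 0, -0.2, 0, 0, 0, 0], [0, 0, -0.3, 0, 0, 0, 0], [0, 0, -0.3, 0, 0, 0, 0]]]'

```text
time: 11.8
tool_pos: [0.5588, 0.0477, 0.0694]
tcp_rot: [0.079, 0.997, -0.0, 0.0]
wrist_force: [-0.1, -0.7, 0.8]
opening: -0.0
```

Left is giving way: 69.4 mm at 0.8 N. I'll press it on to its stop.

play_rows --rows '[[[0, 0, -0.15, 0, 0, 0, 0], [0, 0, -0.25, 0, 0, 0, 0], [0, 0, -0.25, 0, 0, 0, 0], [0, 0, -0.25, 0, 0, 0, 0]]]'

```text
time: 12.13
tool_pos: [0.559, 0.0478, 0.0679]
tcp_rot: [0.079, 0.997, 0.0, 0.0]
wrist_force: [-1.5, -1.8, 10.0]
opening: 0.003
```

Hard stop at 67.9 mm, 6 mm below the unpressed height, so the left bolt is the loose one. I'll let it rise and go over its tab.

play_rows --rows '[[[0, 0, 0.5, 0, 0, 0, 0], [0, 0, 2, 0, 0, 0, 0], [0, 0, 6, 0, 0, 0, 0], [-3, 0.5, 8, 0, 0, 0, 3], [-7.9, 1.25, 8, 0, 0, 0, 4], [-7.9, 1.25, 8, 0, 0, 0, 4], [-7.9, 1.25, 8, 0, 0, 0, 4], [-7.9, 1.25, 8, 0, 0, 0, 4]]]'

```text
time: 12.8
tool_pos: [0.4795, 0.061, 0.1471]
tcp_rot: [0.078, 0.997, 0.0, 0.0]
wrist_force: [0.5, 0.4, 0.4]
opening: 0.465
```

```bash
python3 - <<'E'
from h import *
s=env.state();print(s['time'],s['tool_pos'],s['tcp_rot'],s['joint_pos'],s['wrist_force'],s['opening'])
p=env.grab_frame('wrist')
b=rect(p,s,.42,.58,-.05,.12,.058,.0004)
cv2.imwrite('pics/t5.png',np.hstack([cv2.resize(b,(425,400)),p['image'][:,130:500]]))
for n in ['tab_left','bolt_left']:
    print(n,[(np.round(d['centre'],4).tolist(),round(d['conf'],2)) for d in env.landmark_of(p,n)[:2]])
E
```

```text
12.8 [0.47948391 0.06104311 0.14705206] [7.83335792e-02 9.96927161e-01 2.41797272e-04 1.67187305e-04] [-0.27869539  0.52727498  0.1351841   2.06073789 -0.12858173  0.56084236
  1.36130038] [0.51344556 0.39746664 0.41509235] 0.46461164905422825
tab_left [([0.4779, 0.0565, 0.0525], 0.91)]
bolt_left []
```

View pics/t5.png

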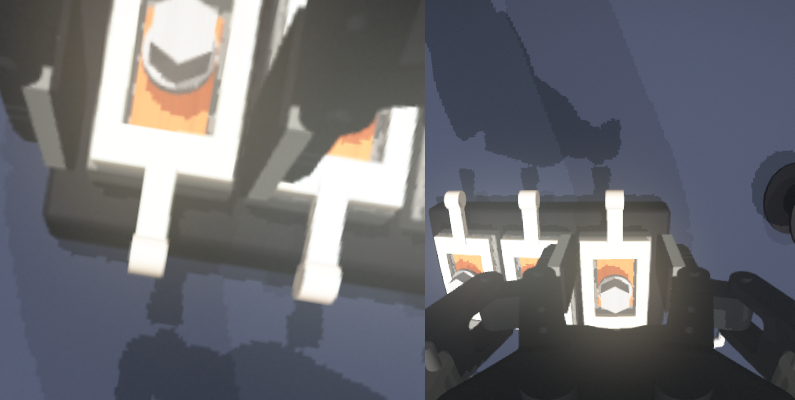

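The tab barrel sits at (151,256) in the rectified half, about (0.478, 0.059), and the fingers straddle it. I'll nudge y by −2 mm, descend and pinch.

play_rows --rows '[[[-0.05, -0.2, -3, 0, 0, 0, 4], [-0.05, -0.2, -6, 0, 0, 0, 4], [-0.05, -0.2, -9, 0, 0, 0, 4], [-0.05, -0.2, -11.2, 0, 0, 0, 4], [-0.05, -0.2, -11.2, 0, 0, 0, 4], [-0.05, -0.2, -11.2, 0, 0, 0, 4], [-0.05, -0.2, -11.2, 0, 0, 0, 1], [-0.05, -0.2, -11.2, 0, 0, 0, 1], [-0.05, -0.2, -11.2, 0, 0, 0, 1], [-0.05, -0.2, -11.2, 0, 0, 0, 1], [-0.05, -0.2, -11.2, 0, 0, 0, 1], [-0.05, -0.2, -11.2, 0, 0, 0, 1]]]' --newtons 30

```text
time: 13.95
tool_pos: [0.4806, 0.0595, 0.0357]
tcp_rot: [0.078, 0.997, 0.001, 0.002]
wrist_force: [2.2, 4.4, 0.9]
opening: 0.151
```

play_rows --rows '[[[0.05, 0, 1.13, 0, 0, 0, 1], [0.2, -0.03, 2.26, 0, 0, 0, 1], [0.44, -0.07, 3.36, 0, 0, 0, 1], [0.77, -0.12, 4.45, 0, 0, 0, 1], [1.2, -0.19, 5.5, 0, 0, 0, 1], [1.72, -0.27, 6.5, 0, 0, 0, 1], [1.72, -0.27, 6.5, 0, 0, 0, 1]]]'

```text
time: 14.53
tool_pos: [0.4975, 0.0569, 0.1013]
tcp_rot: [0.079, 0.997, 0.001, 0.001]
wrist_force: [1.1, 5.6, -2.8]
opening: 0.154
```

play_rows --rows '[[[0.6, -0.1, 0.95, 0, 0, 0, 1], [1.28, -0.21, 1.86, 0, 0, 0, 1], [2.05, -0.33, 2.7, 0, 0, 0, 1], [2.86, -0.46, 3.46, 0, 0, 0, 1], [3.75, -0.6, 4.15, 0, 0, 0, 1], [4.7, -0.75, 4.76, 0, 0, 0, 1], [5.7, -0.91, 5.28, 0, 0, 0, 1], [6.73, -1.07, 5.72, 0, 0, 0, 1], [6.73, -1.07, 5.72, 0, 0, 0, 1], [6.73, -1.07, 5.72, 0, 0, 0, 1]]]'

```text
time: 15.37
tool_pos: [0.5619, 0.0468, 0.1567]
tcp_rot: [0.079, 0.997, 0.001, -0.002]
wrist_force: [-2.5, 5.3, 4.2]
opening: 0.155
```

```bash
python3 - <<'E'
from h import *
s=env.state();print(s['time'],s['tool_pos'],s['tcp_rot'],s['wrist_force'],s['opening'])
p=env.grab_frame('scene');q=env.grab_frame('wrist')
c=cv2.resize(p['image'][100:230,180:440],None,fx=1.6*1.5,fy=1.6*1.5,interpolation=cv2.INTER_CUBIC)
w=q['image'][88:400,:]
cv2.imwrite('pics/l6.png',np.vstack([c,cv2.resize(w,(c.shape[1],280))]))
E
```

```text
15.3667 [0.56192513 0.04679601 0.1566896 ] [ 7.86132117e-02  9.96902889e-01  9.62805995e-04 -1.91451968e-03] [-2.5156147   5.30996423  4.22628873] 0.15519884045088428
```

View pics/l6.png

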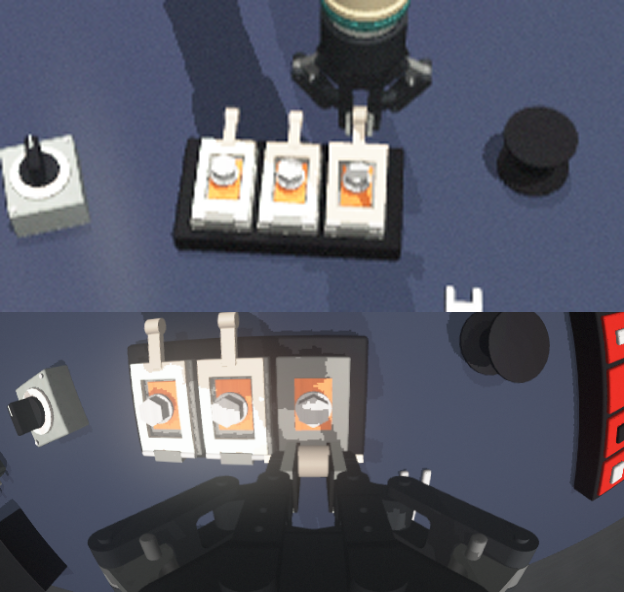

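The wrist half shows the barrel between the pads at (313,460), with the left bolt bare below it and the other two covers shut. The knob is at rest in the scene half. TCP travel gives about 68.5° by both height and run. I'll add about 4° for margin and hold.

play_rows --rows '[[[0.5, -0.08, 0.2, 0, 0, 0, 1], [0.95, -0.15, 0.34, 0, 0, 0, 1], [0.95, -0.15, 0.34, 0, 0, 0, 1], [0.95, -0.15, 0.34, 0, 0, 0, 1], [0.95, -0.15, 0.34, 0, 0, 0, 1], [0.95, -0.15, 0.34, 0, 0, 0, 1]]]'

```text
time: 15.97
tool_pos: [0.5705, 0.0455, 0.1597]
tcp_rot: [0.078, 0.997, 0.001, -0.003]
wrist_force: [-2.2, 5.8, 2.4]
opening: 0.152
```

```bash
python3 - <<'E'
from h import *
s=env.state();print(s['time'],s['tool_pos'],s['wrist_force'],s['opening'],np.abs(s['qvel']).max())
d=s['tool_pos']-np.array([.4806,.0595,.0357]);u=np.hypot(d[0],d[1])
print('angle',np.degrees(np.arctan2(d[2],.13-u)),'radius',np.hypot(d[2],.13-u))
q=env.grab_frame('wrist');cv2.imwrite('pics/f7.png',q['image'])
E
```

```text
15.9667 [0.57054671 0.04548074 0.15967921] [-2.22168732  5.82632952  2.3583494 ] 0.1522871603115763 0.0025883437486532526
angle 72.55179517778176 radius 0.12995882565023997
```

View pics/f7.png

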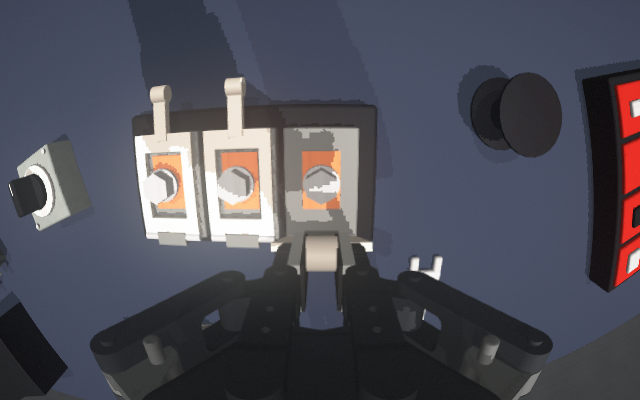

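The barrel is held at (320,250), the left terminal is uncovered, and the other two covers and the bystanders are undisturbed. Handing in.

```bash
python3 -c "
from workcell import env
print(env.hand_in()); print(env.state()['opening'])"
```

```text
the job is handed in; nothing more can be done
None
the job is handed in; nothing more can be done
```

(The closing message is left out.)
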